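# Swap the bun stamp behind the canisters

### The job

The large bun stamp stands at the back of the wooden tray behind two tall canisters: first set both canisters aside, upright, on the marble slab, then put the large stamp into the round flouring dish, and then stand the small stamp in the place at the back of the tray that the large one left. Last, put each canister back in its own place on the tray, just where it stood at the start, and leave the salt tin and the ring cutter on the tray where they are.

Things in the scene. Friction and masses are not known exactly. Their poses are not given: they have to be found in the camera images.
- tray: Wooden tray, fixed, 160 (its x) by 240 mm (its y); board 10 mm thick, rim 6 mm wide and 6 mm above the board. Origin: centre of its underside; x to its back (away from the robot). Three flush dark round inlays mark standing places at (-27,+52), (-27,-52), (+33,0) mm: a canister on each front one (which is where varies), the large stamp on the back one, within 3 mm.
- back_spot (a point): Middle of the back inlay of the tray, on the board's top face (10 mm above the bench): where the large stamp stands at the start and the small stamp must stand at the end. Axes as the tray's.
- slab: White marble slab, fixed, 140 (its x) by 240 (its y) by 18 mm thick: the side area for the two canisters. Origin: centre of its underside, on the bench; z up.
- dish: Shallow round flouring dish of bare metal, fixed; 100 mm across and 14 mm high outside, inside about 86 mm across at the floor, floor 4 mm above the bench. Origin: centre of its underside.
- round_can: Round metal canister with a wooden lid (all one piece), 60 mm in diameter, 125 mm high, about 0.4 kg. Origin: centre of its underside, z up. Grip it across its diameter; 90 to 100 mm above its foot is a good height.
- square_can: Square metal canister with a wooden lid (all one piece), 54 by 54 mm, 125 mm high, about 0.4 kg. Origin: centre of its underside, z up; x and y square to its sides. Grip it flat across two of its sides, 90 to 100 mm above its foot.
- large_stamp: Large bun stamp: steel disc 60 mm in diameter and 20 mm high, thin neck, upright wooden knob 25 mm in diameter from 28 to 60 mm above its foot; about 0.16 kg. Origin: centre of its underside, z up. Grip the knob from above, at about 46 mm. With the canisters in front of it there is no room for a gripper.
- small_stamp: Small bun stamp: steel disc 42 mm in diameter and 20 mm high, with the same neck and wooden knob (25 mm in diameter, 28 to 60 mm above its foot); about 0.11 kg. Origin: centre of its underside, z up. At the start it stands on the bench on its own.
- salt_tin: Bystander: low round dark tin, 36 mm in diameter, 24 mm high, loose in a back corner of the tray. Origin: centre of its underside.
- ring_cutter: Bystander: brass ring, 36 mm in diameter, 22 mm high, loose in the other back corner of the tray. Origin: centre of its underside.
Things that resemble listed ones, but are neither listed nor needed, are in the scene too. What is shaped like the large_stamp but pink or red is not meant.

How it is judged (in metres and radians):
On the way, in this order (a step that is already met when the one before it is completed fails the run):
1. both canisters stand upright on the marble slab, let go (x of round_can in the frame of slab between -0.07 and 0.07 m and y of round_can in the frame of slab between -0.12 and 0.12 m and z of round_can in the frame of slab between 0.012 and 0.024 m and angle between each of round_can, square_can's own z axis and vertical below 0.1 rad and x of square_can in the frame of slab between -0.07 and 0.07 m and y of square_can in the frame of slab between -0.12 and 0.12 m and z of square_can in the frame of slab between 0.012 and 0.024 m and contact force between each of round_can, square_can and the fingers below 0.2 N), for 0.2 s.
2. the large stamp stands flat in the dish, let go, with both canisters still on the slab (horizontal distance between large_stamp and dish below 0.018 m and z of large_stamp in the frame of dish between 0 and 0.01 m and angle between each of large_stamp, round_can, square_can's own z axis and vertical below 0.1 rad and contact force between large_stamp and the fingers below 0.2 N and x of round_can in the frame of slab between -0.07 and 0.07 m and y of round_can in the frame of slab between -0.12 and 0.12 m and z of round_can in the frame of slab between 0.012 and 0.024 m and x of square_can in the frame of slab between -0.07 and 0.07 m and y of square_can in the frame of slab between -0.12 and 0.12 m and z of square_can in the frame of slab between 0.012 and 0.024 m), for 0.2 s.
3. the small stamp stands on the back place of the tray, let go, with both canisters still on the slab (horizontal distance between small_stamp and back_spot below 0.015 m and angle between each of small_stamp, round_can, square_can's own z axis and vertical below 0.1 rad and z of small_stamp in the frame of back_spot between -0.005 and 0.006 m and contact force between small_stamp and the fingers below 0.2 N and x of round_can in the frame of slab between -0.07 and 0.07 m and y of round_can in the frame of slab between -0.12 and 0.12 m and z of round_can in the frame of slab between 0.012 and 0.024 m and x of square_can in the frame of slab between -0.07 and 0.07 m and y of square_can in the frame of slab between -0.12 and 0.12 m and z of square_can in the frame of slab between 0.012 and 0.024 m), for 0.2 s.
At the end, for the whole second after the job is handed in: Canisters upright within 15 mm of where each stood at the start, large stamp flat in the dish (within 18 mm of its middle), small stamp upright within 15 mm of the tray's back place, all released and at rest. The stamps were swapped while both canisters stood on the slab (distance of each of round_can, square_can from where it was at the start of the episode below 0.015 m and angle between each of round_can, square_can, large_stamp, small_stamp's own z axis and vertical below 0.1 rad and horizontal distance between large_stamp and dish below 0.018 m and z of large_stamp in the frame of dish between 0 and 0.01 m and horizontal distance between small_stamp and back_spot below 0.015 m and z of small_stamp in the frame of back_spot between -0.005 and 0.006 m and linear speed of each of round_can, square_can, large_stamp, small_stamp below 0.02 m/s and angular speed of each of round_can, square_can, large_stamp, small_stamp below 0.2 rad/s and contact force between each of round_can, square_can, large_stamp, small_stamp and the fingers below 0.2 N); the robot touches nothing.
It fails at once if a canister or a stamp is tipped over (by more than about 50 degrees) (angle between any of round_can, square_can, large_stamp, small_stamp's own z axis and vertical above 0.9 rad).
It fails at once if the salt tin or the ring cutter is moved by more than 20 mm (distance of any of salt_tin, ring_cutter from where it was at the start of the episode above 0.02 m).
It also fails if it takes over 144 s, if anything falls off the work surface, if the arm or the gripper's body presses on something with over 40 N, if the wrist force passes 120 N, or if a joint passes its speed limit or range.

### The arm

A 6-joint arm with a two-finger parallel gripper is mounted at the origin on the work surface. World frame = base frame: x ahead of the robot, y to its left, z up, the work surface at z = 0. Lengths are in m, angles in degrees, forces in N, time in s.
With the tool pointing down it reaches from about 0.325 to 0.775 m from the base axis. Payload 5.5 kg.
Tool frame: the origin (TCP) lies at the centre of the arm's flange, where the gripper is bolted on; the fingertips stand 182 mm ahead of it and the grasp point (between the pads) lies 163 mm ahead of it; z points along the fingers, y is the direction in which the jaws open and shut (so a half turn about z gives the same grasp; the last joint's range is limited). The gripper opens to 88 mm and grips with 3 to 60 N. Pads are 20 mm wide; open, the fingers measure 115 mm over their backs; the gripper's body (75 mm by 178 mm) begins 61 mm behind the grasp point.
Start: joints at [71.58, 5.22, 70.514, -0, 104.267, -3.249], TCP at [0.157, 0.579, 0.405] pointing down, gripper open.
Joint ranges: [-164.24, 164.24], [-49.07, 125.15], [9.68, 141.18], [-86.29, 266.29], [3.28, 154.24], [-151.56, 151.56]. Speed limits (degrees/s): [147.25, 147.25, 172.46, 180, 180, 180].

### API

Orientations are given as [roll, pitch, yaw] about the fixed x, y, z axes, in that order (R = Rz(yaw) Ry(pitch) Rx(roll)).
In Python, from station import r gives the robot as it stands. The module is installed in compiled form; this text tells all that it offers. Calls block until the motion is done:
- r.reach(position, orientation): joint-space move of the TCP to a pose.
- r.servo_line(position, rotation=None, speed=0.15): straight line of the TCP; rotation=None keeps the orientation; speed is the mean speed in m/s.
- r.move_joints(angles): joint-space move.
- r.let_go() and r.grab(squeeze=None): open the fingers fully, or close them until they stop; squeeze is the grip in N (None keeps the last).
- r.wait(seconds).
- r.inverse_kinematics(position, orientation): joint angles nearest the present ones, or None.
- r.sense(): the state.
- r.snapshot(name): name is "side" or "top" or "wrist"; returns a dict with "frame" (480x640x3 uint8, red, green, blue), "fx", "fy", "cx", "cy" (pixels), "R" (3x3) and "t" (3): a world point X has camera coordinates R X + t. Camera axes: x right, y down, z forward; pixel columns grow to the right and rows downward; lengths in m; the calibration is good to about 2 mm. The wrist camera is an equidistant fisheye: a pixel r from the principal point sees the ray r / f radians off the axis. A picture is of the moment at which its call begins. There is no depth.
A pose or a line that the arm cannot do raises r.IKError and nothing moves.
- r.hand_in(): hands the job in, once; it reports no verdict.
The state is a dict: "clock": time; "joints": joint angles; "joint_vel": joint speeds; "joint_torque": joint torques, N m; "tcp_pos": TCP position; "orientation": TCP orientation; "contact_force": force on the tool from outside, world axes, zero at the start; "torque": the same for the moment, N m; "opening": finger opening in m.
Only numpy, scipy, OpenCV 4.12 (cv2) and the standard library are available. Lean on these libraries where they do the work, as an engineer would, in place of code of your own. Each camera call takes 0.05 s, during which the arm holds its last target.

## Working session

There is one attempt and no reset: what is moved stays moved. The work goes in short steps, each a Python script; the robot and the scene stay as the last script left them, time stands still between calls to the robot, and variables do not carry over. Pictures are saved under pics/ and viewed, and the job is handed in when it is done.

```bash
mkdir -p pics
python3 - <<'E'
from station import r
import cv2,pickle
s=r.sense();print(s)
for n in("side","top","wrist"):
    d=r.snapshot(n);cv2.imwrite(f"pics/{n}0.png",d["frame"][:,:,::-1]);pickle.dump(d,open(f"pics/{n}0.pkl","wb"))
    print(n,d["fx"],d["fy"],d["cx"],d["cy"],d["R"],d["t"])
E
```

```text
{'clock': 0.0, 'joints': array([ 7.15788334e+01,  5.26373657e+00,  7.05826003e+01,  8.15714344e-04,
        1.04266880e+02, -3.24997173e+00]), 'joint_vel': array([-0.04748938, -0.04628389, -0.08911793, -0.12407512,  0.06336143,
       -0.05717573]), 'joint_torque': array([ 8.36016370e-04, -4.46451831e+01, -4.06449974e+01,  6.99667842e-02,
        2.93598161e-02, -1.32526211e-04]), 'tcp_pos': array([0.15705278, 0.57913879, 0.40349287]), 'orientation': array([-1.79887010e+02, -7.20821115e-03,  1.64828998e+02]), 'contact_force': array([ 0.31599692, -0.31029342, -0.18558102]), 'torque': array([0.02764632, 0.02867077, 0.01511954]), 'opening': 0.08814447911000198}
side 447.4066310454065 447.4066310454065 323.79073585410765 236.15758605024052 [[-0.99928427 -0.03751203  0.00487801]
 [-0.0285459   0.66317705 -0.747918  ]
 [ 0.02482094 -0.74752194 -0.66377321]] [0.50617604 0.02442222 1.21183954]
top 590.2807877105425 590.2807877105425 313.77187810141794 239.4842430765751 [[ 0.01231866 -0.99990394  0.00635302]
 [-0.98413618 -0.01324849 -0.17691936]
 [ 0.17698654 -0.00407283 -0.98420485]] [0.01401513 0.502206   1.40405386]
wrist 371.64829954431775 371.64829954431775 318.8690599725499 233.63194608423888 [[ 2.61918484e-01  9.65089544e-01 -9.38308145e-04]
 [ 9.19746002e-01 -2.49317817e-01  3.03163186e-01]
 [ 2.92345684e-01 -8.02670473e-02 -9.52938194e-01]] [-0.59900794 -0.03558097  0.3909067 ]
```

View pics/top0.png

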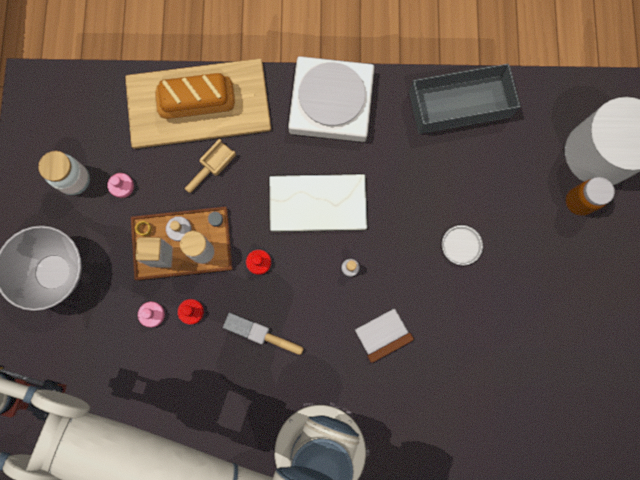

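View pics/side0.png

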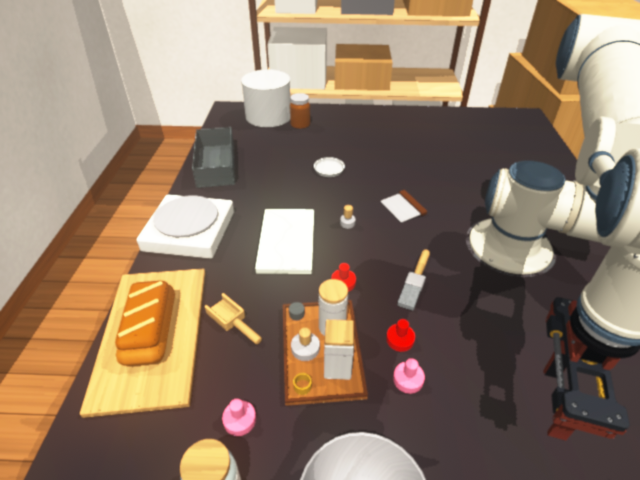

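View pics/wrist0.png

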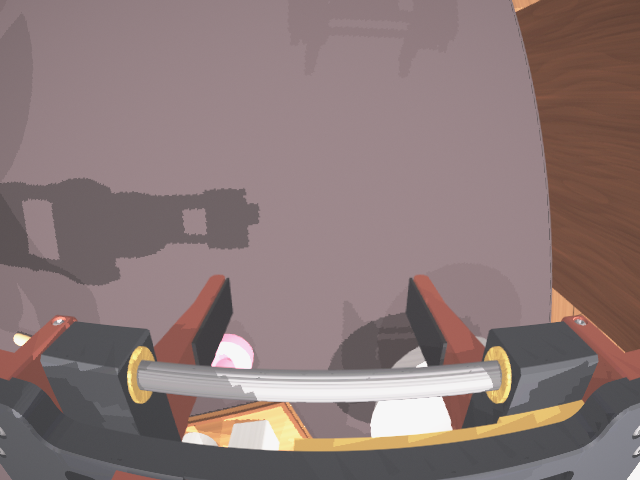

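The top view shows the tray at about (182,243), with the square can at (153,250), the round can at (195,247) and the large stamp at (178,228). The small stamp is at (350,267), the slab at (318,203) and the dish at (462,245). I'll zoom in next.

Run:
```python
import cv2,numpy as np
t=cv2.imread("pics/top0.png");s=cv2.imread("pics/side0.png")
cv2.imwrite("pics/z1.png",cv2.resize(t[195:290,115:245],None,fx=6,fy=6,interpolation=cv2.INTER_CUBIC))
cv2.imwrite("pics/z2.png",np.hstack([cv2.resize(a,(380,380),interpolation=cv2.INTER_CUBIC) for a in (t[220:284,320:384],t[215:279,430:494])]))
cv2.imwrite("pics/z3.png",cv2.resize(s[260:410,265:385],None,fx=4,fy=4,interpolation=cv2.INTER_CUBIC))
```

```text
(no output)
```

View pics/z1.png

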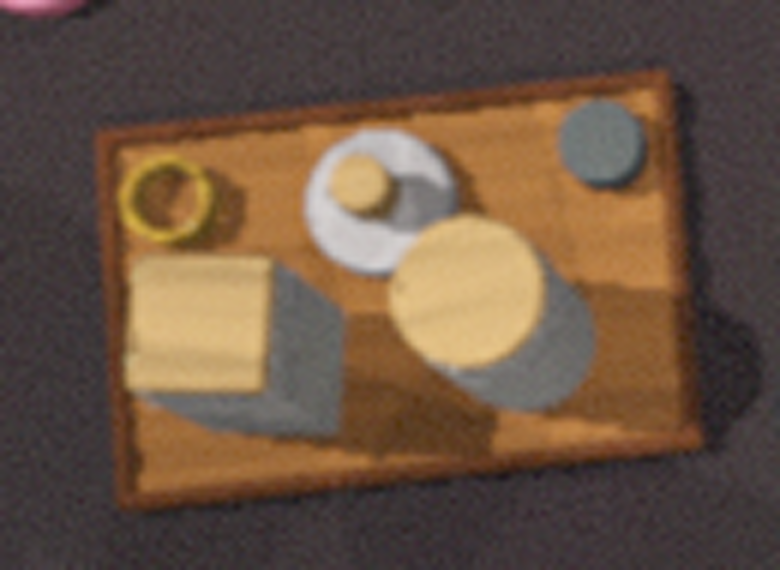

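View pics/z2.png

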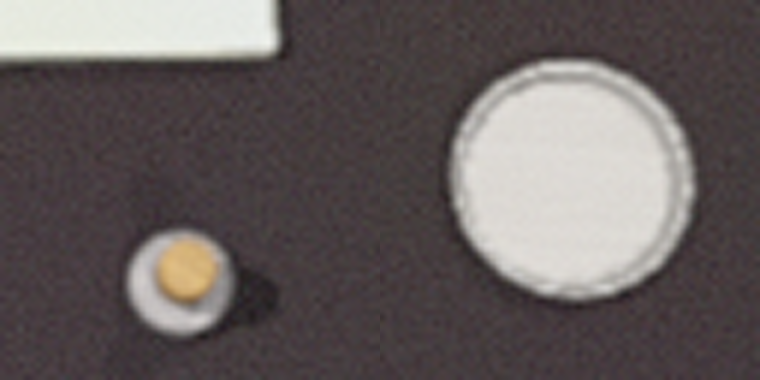

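View pics/z3.png

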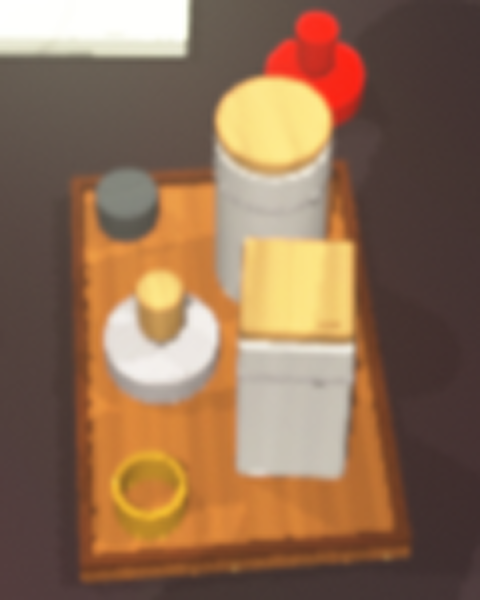

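```bash
cat > h.py <<'E'
import numpy as np,cv2,pickle
def load(p): return pickle.load(open(p,"rb"))
def ray(d,u,v,z):
    c=np.array([(u-d["cx"])/d["fx"],(v-d["cy"])/d["fy"],1.]); R=np.array(d["R"]);t=np.array(d["t"])
    o=-R.T@t; w=R.T@c; return o+w*(z-o[2])/w[2]
def proj(d,X):
    c=np.array(d["R"])@np.array(X)+d["t"]; return np.array([d["fx"]*c[0]/c[2]+d["cx"],d["fy"]*c[1]/c[2]+d["cy"]])
def comps(m,mn=15):
    n,l,st,ce=cv2.connectedComponentsWithStats(m.astype(np.uint8)); 
    return [(st[i].tolist(),(l==i)) for i in range(1,n) if st[i][4]>=mn]
E
python3 - <<'E'
from h import *
for n in("top","side"):
    d=load(f"pics/{n}0.pkl");f=d["frame"];h=cv2.cvtColor(f,cv2.COLOR_RGB2HSV)
    P=[(153,250),(193,243),(174,225),(178,228),(170,225),(182,209),(215,217),(143,228),(350,267),(345,272),(462,245),(318,203)] if n=="top" else [(333,292),(339,332),(305,335),(300,350),(292,380),(348,211),(348,222),(330,168)]
    for u,v in P: print(n,u,v,f[v,u],h[v,u])
E
```

```text
top 153 250 [220 184 129] [ 18 105 220]
top 193 243 [223 189 132] [ 19 104 223]
top 174 225 [213 180 126] [ 19 104 213]
top 178 228 [139 111  73] [ 17 121 139]
top 170 225 [216 186 149] [ 17  79 216]
top 182 209 [68 63 62] [ 5 23 68]
top 215 217 [113 115 115] [ 90   4 115]
top 143 228 [120  81  42] [ 15 166 120]
top 350 267 [215 180 128] [ 18 103 215]
top 345 272 [195 191 191] [  0   5 195]
top 462 245 [219 217 212] [ 21   8 219]
top 318 203 [229 234 224] [ 45  11 234]
side 333 292 [253 233 141] [ 25 113 253]
side 339 332 [252 227 133] [ 24 120 252]
side 305 335 [251 228 135] [ 24 118 251]
side 300 350 [243 238 235] [ 11   8 243]
side 292 380 [218 145  58] [ 16 187 218]
side 348 211 [204 159  93] [ 18 139 204]
side 348 222 [234 230 227] [ 13   8 234]
side 330 168 [252 251 247] [ 24   5 252]
```

Run:
```python
from h import *
def go(n,lidm,roi):
    d=load(f"pics/{n}0.pkl");f=d["frame"];k=4
    x0,x1,y0,y1=roi
    g=cv2.resize(f[y0:y1,x0:x1],None,fx=k,fy=k,interpolation=cv2.INTER_LINEAR);h=cv2.cvtColor(g,cv2.COLOR_RGB2HSV).astype(int)
    m=lidm(h); m=cv2.morphologyEx(m.astype(np.uint8),cv2.MORPH_OPEN,np.ones((3,3)))
    for st,c in comps(m,250):
        cs,_=cv2.findContours(c.astype(np.uint8),cv2.RETR_EXTERNAL,cv2.CHAIN_APPROX_NONE)
        ct=max(cs,key=cv2.contourArea);ct=cv2.convexHull(ct)
        r=cv2.minAreaRect(ct)
        cv=lambda p:((p[0]+.5)/k-.5+x0,(p[1]+.5)/k-.5+y0)
        ctr=cv(r[0]); M=cv2.moments(ct); mc=cv((M['m10']/M['m00'],M['m01']/M['m00']))
        z=.135 if max(r[1])>60 else None
        if z is None: z=.07 if n=="top" and mc[0]<300 else .07 if n=="side" and mc[1]>260 else .06
        print(n,st[4],np.round(mc,2),"rect",np.round(np.array(r[1])/k,1),round(r[2],1),"z",z,"P",np.round(ray(d,*mc,z),4))
        if len(cv2.approxPolyDP(ct,10,True))==4 and z==.135:
            b=[ray(d,*cv(p),z)[:2] for p in cv2.approxPolyDP(ct,10,True)[:,0]]
            b=np.array(b);print("  square ctr",b.mean(0).round(4),"sides",[(np.round(np.linalg.norm(e),4),np.round(np.degrees(np.arctan2(e[1],e[0])),1)) for e in np.roll(b,-1,0)-b])
lid=lambda h:(abs(h[...,0]-19)<7)&(h[...,1]<150)&(h[...,1]>85)&(h[...,2]>170)
go("top",lid,(130,232,205,280)); go("top",lid,(335,365,255,285))
lid2=lambda h:(abs(h[...,0]-22)<7)&(h[...,1]<160)&(h[...,1]>90)&(h[...,2]>170)
go("side",lid2,(280,365,275,405)); go("side",lid2,(335,365,195,235))
# tray, slab, dish in top
d=load("pics/top0.pkl");f=d["frame"];h=cv2.cvtColor(f,cv2.COLOR_RGB2HSV).astype(int)
def big(n,m,z):
    for st,c in comps(m,500):
        cs,_=cv2.findContours(c.astype(np.uint8),cv2.RETR_EXTERNAL,cv2.CHAIN_APPROX_NONE);ct=cv2.convexHull(max(cs,key=cv2.contourArea))
        r=cv2.minAreaRect(ct);b=np.array([ray(d,*p,z)[:2] for p in cv2.boxPoints(r)])
        print(n,st,np.round(r[0],1),"ctr",b.mean(0).round(4),[(np.round(np.linalg.norm(e),4),np.round(np.degrees(np.arctan2(e[1],e[0])),1)) for e in np.roll(b,-1,0)-b])
roi=np.zeros(f.shape[:2],bool);roi[200:285,125:240]=1
big("tray",(h[...,1]>110)&(abs(h[...,0]-15)<8)&roi|(h[...,2]>140)&roi,.016)
roi[:]=0;roi[165:240,255:380]=1;big("slab",(h[...,2]>170)&(h[...,1]<40)&roi,.018)
roi[:]=0;roi[215:275,430:495]=1;big("dish",(h[...,2]>120)&roi,.014)
roi[:]=0;roi[250:285,330:370]=1
for st,c in comps((h[...,2]>120)&roi,30):print("small",st,np.argwhere(c).mean(0))
```

```text
top 927 [174.37 224.99] rect [8.1 8.7] 45.0 z 0.07 P [0.5285 0.3581 0.07  ]
top 8062 [192.34 243.13] rect [23.9 26.8] 36.3 z 0.135 P [0.4735 0.2992 0.135 ]
top 7984 [147.35 248.  ] rect [22.9 23.1] 1.7 z 0.135 P [0.4608 0.4015 0.135 ]
  square ctr [0.4606 0.4017] sides [(np.float64(0.0511), np.float64(-90.5)), (np.float64(0.0493), np.float64(178.1)), (np.float64(0.0486), np.float64(88.0)), (np.float64(0.0481), np.float64(1.0))]
top 1031 [351.1  265.07] rect [8.8 8.8] 45.0 z 0.06 P [ 0.4378 -0.0702  0.06  ]
side 8835 [332.66 290.83] rect [24.  28.8] 90.0 z 0.135 P [0.4778 0.3032 0.135 ]
side 11511 [339.06 332.16] rect [26. 29.] 90.0 z 0.135 P [0.4636 0.4044 0.135 ]
  square ctr [0.4635 0.4044] sides [(np.float64(0.0541), np.float64(88.4)), (np.float64(0.0494), np.float64(0.5)), (np.float64(0.0548), np.float64(-90.0)), (np.float64(0.0509), np.float64(179.7))]
side 2671 [304.48 335.51] rect [17.6 12.3] 78.3 z 0.135 P [0.5273 0.4145 0.135 ]
side 1355 [347.76 210.63] rect [12.8  8.2] 90.0 z 0.06 P [ 0.4433 -0.0554  0.06  ]
tray [131, 207, 101, 73, 5223] [180.4 243.1] ctr [0.4944 0.3531] [(np.float64(0.2501), np.float64(-83.0)), (np.float64(0.1634), np.float64(-171.9)), (np.float64(0.2453), np.float64(96.9)), (np.float64(0.1628), np.float64(9.8))]
slab [270, 175, 97, 56, 5152] [317.7 202.4] ctr [0.6029 0.0116] [(np.float64(0.2446), np.float64(-88.1)), (np.float64(0.1411), np.float64(-179.2)), (np.float64(0.2405), np.float64(91.8)), (np.float64(0.1409), np.float64(2.4))]
dish [442, 225, 41, 40, 1296] [462.  244.5] ctr [ 0.5    -0.3515] [(np.float64(0.1011), np.float64(-89.2)), (np.float64(0.0994), np.float64(177.8)), (np.float64(0.0999), np.float64(90.8)), (np.float64(0.0993), np.float64(-1.5))]
small [342, 259, 17, 17, 233] [267.01287554 349.77253219]
```

```bash
cat >> h.py <<'E'
G=.163
def D(yaw=90): return [180,0,yaw]
def hover(r,x,y,zg,yaw=90): r.reach([x,y,zg+G],D(yaw))
def line(r,x,y,zg,sp=.2): r.servo_line([x,y,zg+G],speed=sp)
def st(r,msg=""):
    s=r.sense();print(msg,"t%.1f"%s["clock"],"grasp",np.round(s["tcp_pos"]-[0,0,G],4),"rpy",np.round(s["orientation"],1),"F",np.round(s["contact_force"],1),"open %.4f"%s["opening"],"j",np.round(s["joints"],0))
def pic(r,n,name,):
    d=r.snapshot(n);cv2.imwrite(f"pics/{name}.png",d["frame"][:,:,::-1]);pickle.dump(d,open(f"pics/{name}.pkl","wb"));return d
E
python3 - <<'E'
from station import r
from h import *
x,y=.4745,.2995
hover(r,x,y,.22);st(r)
line(r,x,y,.107,.15);st(r,"down")
pic(r,"wrist","w1");pic(r,"side","s1")
E
```

```text
t1.7 grasp [0.474  0.3003 0.2201] rpy [-180.    -0.    90.1] F [-0.7  0.3 -0.6] open 0.0880 j [ 29.  -1.  79.   0. 102.  29.]
down t2.6 grasp [0.4746 0.2998 0.1082] rpy [179.9  -0.   90. ] F [ 0.2 -0.6  0.4] open 0.0878 j [29.  0. 89. -0. 90. 29.]
```

View pics/w1.png

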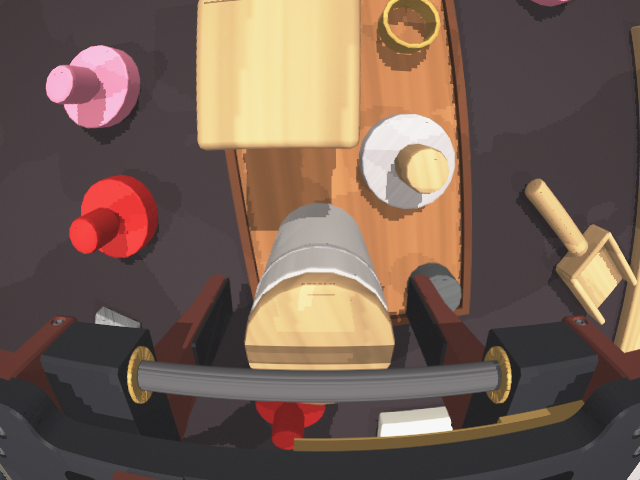

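View pics/s1.png

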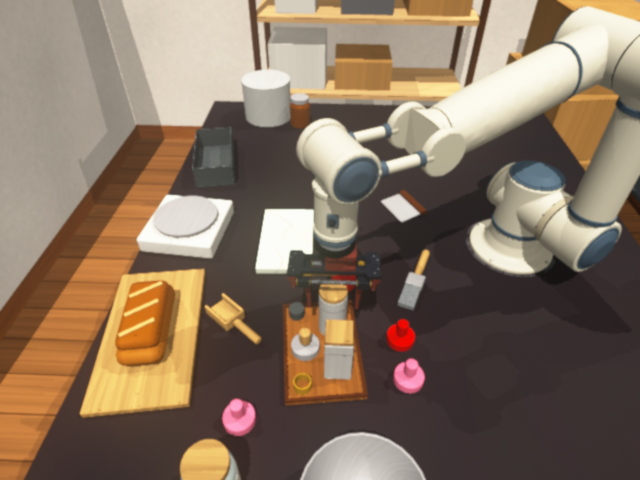

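The wrist view shows the round lid at columns 245–393, centred between the fingers. I'll grip it and carry it to the slab.

Run:
```python
from station import r
from h import *
x,y=.4745,.2995
r.grab(25);st(r,"grabbed")
line(r,x,y,.127,.1);st(r,"lift")
line(r,x,y,.20,.2)
hover(r,.60,-.045,.19);st(r,"over slab")
line(r,.60,-.045,.119,.12);st(r,"placed?")
```

```text
grabbed t3.3 grasp [0.4746 0.2995 0.1072] rpy [180.  -0.  90.] F [0.8 0.1 0.2] open 0.0597 j [29.  0. 89. -0. 90. 29.]
lift t3.6 grasp [0.4746 0.2996 0.1273] rpy [180.  -0.  90.] F [ 1.3  0.1 -3.8] open 0.0597 j [29. -0. 88.  0. 92. 29.]
over slab t5.5 grasp [ 0.6    -0.0439  0.1898] rpy [-180.    -0.    90.1] F [-0.3  1.3 -4.1] open 0.0597 j [-7.  5. 76.  0. 99. -8.]
placed? t6.2 grasp [ 0.6002 -0.0448  0.1198] rpy [179.9   0.   90. ] F [ 0.1 -0.1 -3.8] open 0.0595 j [-8.  6. 82. -0. 92. -8.]
```

Run:
```python
from station import r
from h import *
line(r,.60,-.045,.1158,.05);r.wait(.3);st(r,"low")
r.let_go();r.wait(.2);st(r,"rel")
line(r,.60,-.045,.19,.25)
x,y=.4612,.4022
hover(r,x,y,.20);line(r,x,y,.107,.15);r.wait(.2);st(r,"sq")
pic(r,"wrist","w2");pic(r,"side","s2")
```

```text
low t6.8 grasp [ 0.6    -0.045   0.1159] rpy [180.   0.  90.] F [ 0.1  0.4 -4. ] open 0.0596 j [-8.  6. 82. -0. 92. -8.]
rel t7.6 grasp [ 0.6    -0.045   0.1158] rpy [-180.    0.   90.] F [-0.3 -0.5 -0.2] open 0.0878 j [-8.  6. 82. -0. 92. -8.]
sq t10.8 grasp [0.4614 0.4024 0.1086] rpy [ 1.799e+02 -1.000e-01  9.000e+01] F [-0.2  0.5 -0.2] open 0.0876 j [38.  8. 81.  0. 91. 38.]
```

View pics/w2.png

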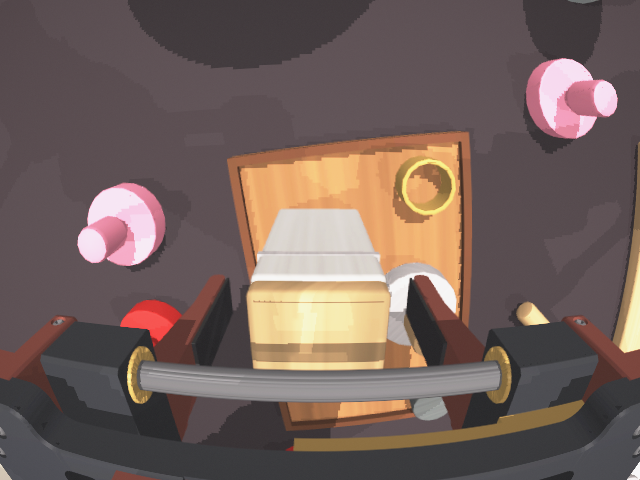

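View pics/s2.png

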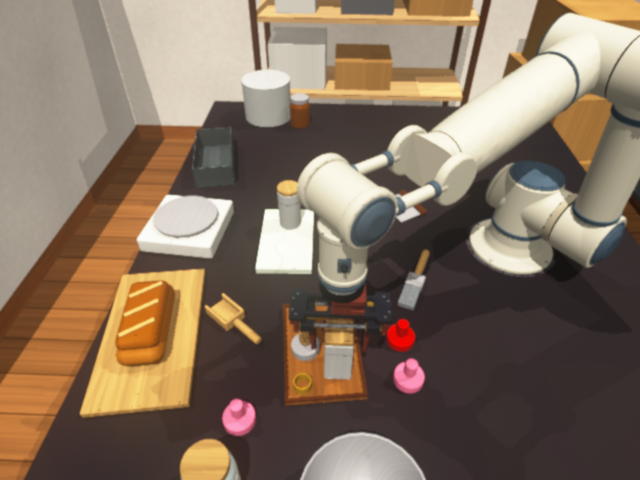

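The round can stands upright on the slab at (288,205). The square can is centred and square between the jaws (columns 250–388). I'll move it next.

Run:
```python
from station import r
from h import *
x,y=.4612,.4022
r.grab(25);st(r,"grabbed")
line(r,x,y,.127,.1);st(r,"lift");line(r,x,y,.20,.2)
sx,sy=.60,.07
hover(r,sx,sy,.19);line(r,sx,sy,.119,.12);line(r,sx,sy,.1158,.05);r.wait(.3);st(r,"low")
r.let_go();r.wait(.2);st(r,"rel")
line(r,sx,sy,.19,.25)
hover(r,.50,-.2,.2)
pic(r,"top","t3");pic(r,"side","s3")
```

```text
grabbed t11.5 grasp [0.4612 0.4022 0.1069] rpy [-180.    0.   90.] F [-0.   0.9  0.2] open 0.0535 j [38.  8. 81.  0. 91. 38.]
lift t11.8 grasp [0.4613 0.4023 0.1277] rpy [179.9  -0.   90. ] F [-0.2  0.1 -4.4] open 0.0537 j [38.  7. 80. -0. 93. 38.]
low t15.0 grasp [0.6    0.07   0.1159] rpy [180.  -0.  90.] F [ 0.3  0.3 -3.6] open 0.0541 j [ 3.  6. 82.  0. 92.  3.]
rel t15.9 grasp [0.6    0.07   0.1158] rpy [-180.   -0.   90.] F [ 0.1 -0.6 -0. ] open 0.0879 j [ 3.  6. 82.  0. 92.  3.]
```

View pics/t3.png

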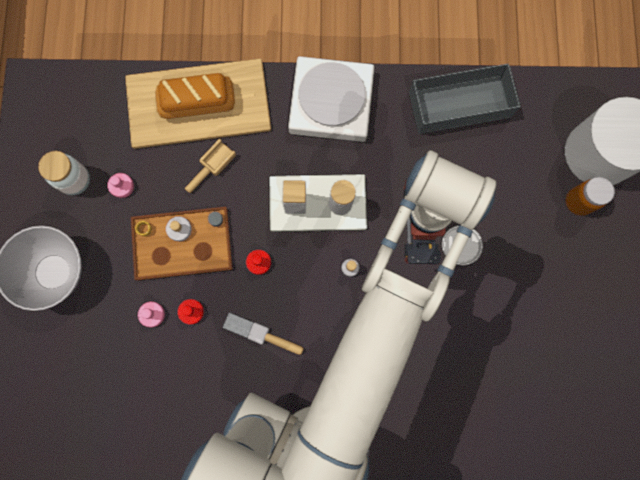

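View pics/s3.png

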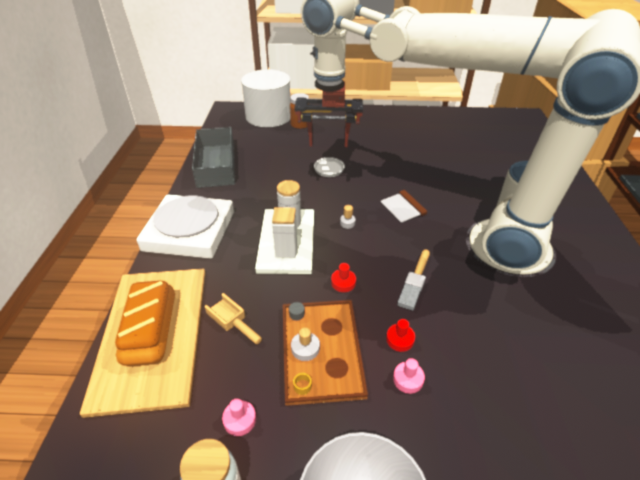

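Both cans stand upright on the slab, at (294,194) and (343,194) in the top view. The front inlays are now visible at (161,255) and (203,251), so I'll use them to fix the tray frame.

Run:
```python
from h import *
def comp(n,roi,fn,z,mn=40):
    d=load(n);h=cv2.cvtColor(d["frame"],cv2.COLOR_RGB2HSV).astype(int);m=np.zeros(h.shape[:2],bool);x0,x1,y0,y1=roi;m[y0:y1,x0:x1]=1
    for st,c in comps(m&fn(h),mn):
        v,u=np.argwhere(c).mean(0);print(n,st,np.round((u,v),1),ray(d,u,v,z).round(4)[:2])
d=load("pics/t3.pkl");h=cv2.cvtColor(d["frame"],cv2.COLOR_RGB2HSV);print(h[255,161],h[240,182])
d=load("pics/s3.pkl");h=cv2.cvtColor(d["frame"],cv2.COLOR_RGB2HSV);print(h[368,337],h[345,340])
comp("pics/t3.pkl",(142,220,232,265),lambda h:h[...,2]<105,.01)
comp("pics/s3.pkl",(312,355,312,385),lambda h:h[...,2]<150,.01)
# stamps: steel disc + knob
knob=lambda h:(abs(h[...,0]-19)<7)&(h[...,1]<150)&(h[...,1]>85)&(h[...,2]>170)
comp("pics/t3.pkl",(160,192,212,240),knob,.07);comp("pics/t3.pkl",(335,365,255,285),knob,.06,30)
comp("pics/t3.pkl",(335,365,255,285),lambda h:h[...,2]>120,.02)
comp("pics/t3.pkl",(160,192,212,244),lambda h:((h[...,1]<75)&(h[...,2]>100)),.03)
```

```text
[ 11 168 120] [168  25 101]
[ 10 182 139] [ 14 188 221]
pics/s3.pkl [351, 312, 4, 22, 53] [353.1 319.9] [0.4301 0.2775]
pics/s3.pkl [322, 320, 20, 14, 226] [331.6 326.3] [0.4781 0.2974]
pics/s3.pkl [326, 359, 21, 18, 295] [336.4 367.7] [0.4657 0.401 ]
pics/t3.pkl [171, 221, 8, 9, 59] [174.5 224.9] [0.5287 0.3578]
pics/t3.pkl [347, 261, 9, 9, 67] [351.1 265.1] [ 0.4377 -0.0702]
pics/t3.pkl [342, 259, 16, 17, 228] [349.6 267. ] [ 0.4384 -0.0693]
pics/t3.pkl [166, 217, 25, 24, 406] [178.6 228.9] [0.5267 0.3565]
```

Run:
```python
from station import r
from h import *
d=load("pics/t3.pkl");a=ray(d,161.3,255.5,.01);b=ray(d,202.8,251,.01);print(a,b)
x,y=.5285,.3575
hover(r,x,y,.13);line(r,x,y,.058,.15);r.wait(.2);st(r,"L")
pic(r,"wrist","w4")
```

```text
[0.46246013 0.40066496 0.01      ] [0.47521527 0.29765496 0.01      ]
L t20.4 grasp [0.5289 0.3577 0.0598] rpy [ 1.799e+02 -1.000e-01  9.000e+01] F [-0.6  0.3  0.4] open 0.0882 j [31. 13. 80. -0. 86. 31.]
```

View pics/w4.png

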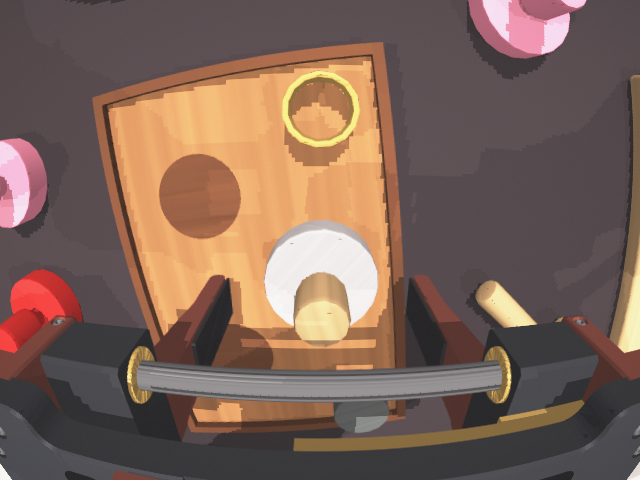

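The knob is centred between the fingers (about 322,310). The inlays put the back spot at (0.528, 0.357), within 1 mm of the measured stamp. I'll grip the stamp and move it to the dish.

Run:
```python
from station import r
from h import *
x,y=.5285,.3575
r.grab(20);r.wait(.1);st(r,"grab")
line(r,x,y,.076,.1);line(r,x,y,.15,.2);r.wait(.2);st(r,"lift")
pic(r,"wrist","w5")
# travel well in front of the slab
hover(r,.45,.10,.2); hover(r,.50,-.3515,.15);line(r,.50,-.3515,.058,.12);r.wait(.2);st(r,"above dish")
pic(r,"side","s5")
```

```text
grab t21.5 grasp [0.5286 0.3575 0.058 ] rpy [180.  -0.  90.] F [ 1.3 -0.4 -0.4] open 0.0244 j [31. 13. 80. -0. 86. 31.]
lift t22.6 grasp [0.5283 0.3573 0.1473] rpy [-1.798e+02  1.000e-01  9.000e+01] F [ 0.1 -0.1 -2.1] open 0.0248 j [31. 11. 73. -0. 96. 31.]
above dish t26.5 grasp [ 0.5002 -0.3517  0.0591] rpy [1.799e+02 1.000e-01 9.000e+01] F [ 0.1 -0.9 -1.6] open 0.0245 j [-38.   9.  85.   0.  86. -38.]
```

View pics/s5.png

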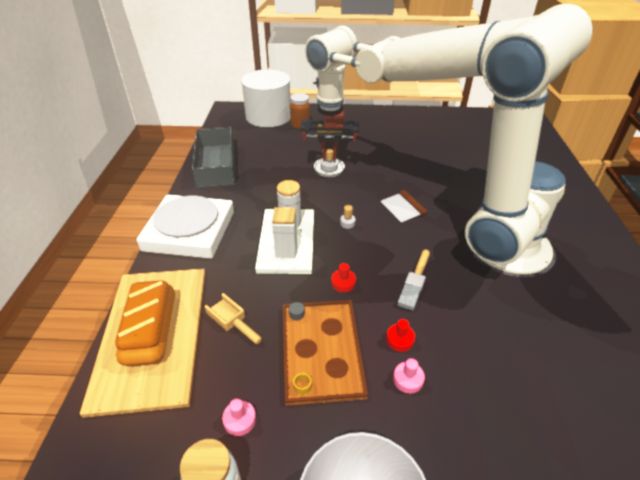

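View pics/w5.png

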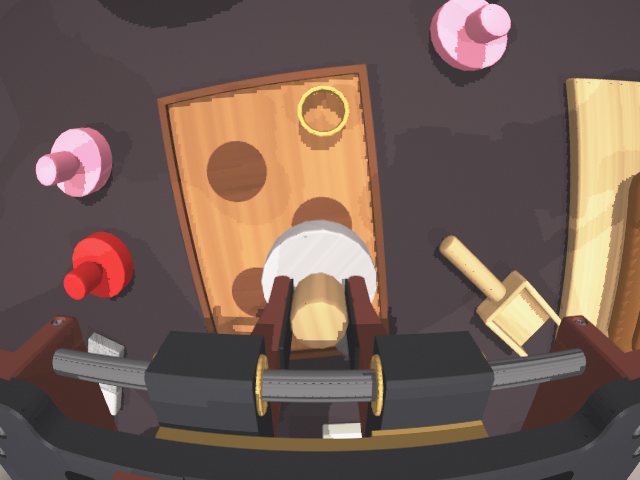

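The stamp is held level over the dish at (330,167) in the side view. I'll set it down, then go to the small stamp.

Run:
```python
from station import r
from h import *
line(r,.50,-.3515,.0526,.04);r.wait(.4);st(r,"low")
r.let_go();r.wait(.3);st(r,"rel")
line(r,.50,-.3515,.14,.25)
x,y=.438,-.0698
hover(r,x,y,.13);
pic(r,"top","t6")
line(r,x,y,.048,.15);r.wait(.3);st(r,"small")
pic(r,"wrist","w6")
```

```text
low t27.2 grasp [ 0.5    -0.3515  0.0526] rpy [-180.   -0.   90.] F [-0.8  0.1 -2.5] open 0.0248 j [-38.   9.  85.   0.  85. -38.]
rel t28.6 grasp [ 0.5    -0.3515  0.0526] rpy [-180.   -0.   90.] F [-0.5 -0.1  0.9] open 0.0882 j [-38.   9.  85.   0.  85. -38.]
small t31.3 grasp [ 0.4383 -0.0698  0.0489] rpy [179.9   0.   90. ] F [ 0.3  1.  -0.2] open 0.0878 j [-13. -17. 111.   0.  86. -13.]
```

View pics/w6.png

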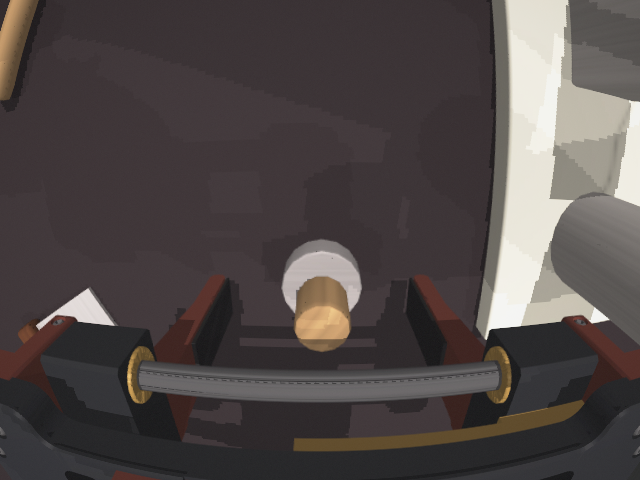

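View pics/t6.png

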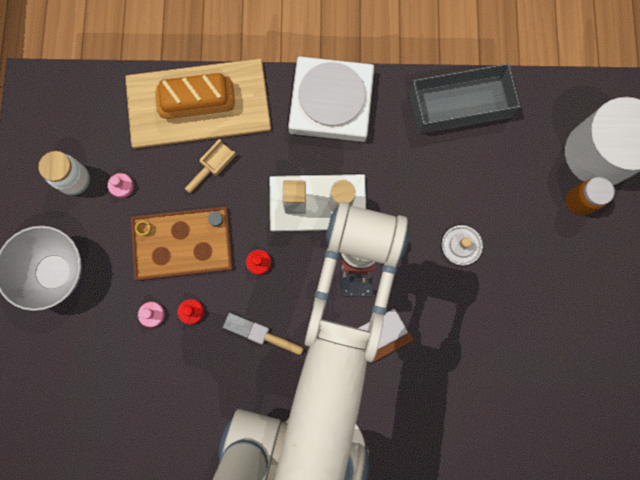

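The large stamp sits centred in the dish at (462,245), and the small knob is centred in the jaws at (322,315). The back inlay is visible at (180,230) in the top view. I'll move the small stamp there.

Run:
```python
from station import r
from h import *
d=load("pics/t6.pkl");h=cv2.cvtColor(d["frame"],cv2.COLOR_RGB2HSV).astype(int)
m=np.zeros(h.shape[:2],bool);m[214:266,150:215]=1
m&=(h[...,2]<145)&(h[...,1]>120)
for s,c in comps(m,60):
    v,u=np.argwhere(c).mean(0);print(s,(u,v),ray(d,u,v,.01))
x,y=.438,-.0698
r.grab(20);r.wait(.1);st(r,"grab")
line(r,x,y,.066,.1);line(r,x,y,.16,.2);st(r,"lift")
x,y=.5282,.357
hover(r,.45,.10,.2);hover(r,x,y,.15);line(r,x,y,.064,.12);r.wait(.3);st(r,"above")
pic(r,"side","s7");pic(r,"wrist","w7")
```

```text
[150, 214, 34, 4, 73] (np.float64(162.9041095890411), np.float64(214.9041095890411)) [0.56624733 0.40262966 0.01      ]
[172, 221, 17, 18, 250] (np.float64(179.976), np.float64(229.996)) [0.52796555 0.35748574 0.01      ]
[194, 242, 18, 19, 260] (np.float64(202.48076923076923), np.float64(251.01923076923077)) [0.47515594 0.29845055 0.01      ]
[152, 247, 18, 18, 261] (np.float64(160.71264367816093), np.float64(255.632183908046)) [0.46210708 0.40211015 0.01      ]
grab t32.4 grasp [ 0.438  -0.0698  0.048 ] rpy [180.  -0.  90.] F [ 0.4 -0.1 -0.5] open 0.0247 j [-13. -17. 111.   0.  86. -13.]
lift t33.4 grasp [ 0.4379 -0.0698  0.1586] rpy [-179.9   -0.    90. ] F [ 0.  -0.3 -1.2] open 0.0245 j [-13. -19. 102.  -0.  98. -13.]
above t36.3 grasp [0.5283 0.3571 0.0648] rpy [179.9  -0.   90. ] F [ 0.8  0.  -1.6] open 0.0244 j [31. 13. 80. -0. 87. 31.]
```

View pics/w7.png

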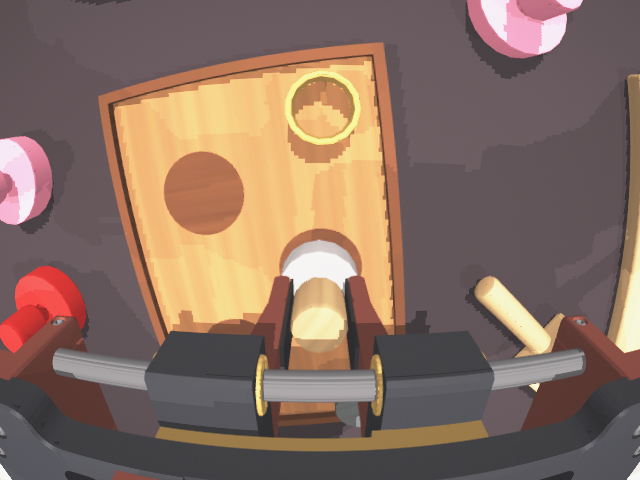

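The small stamp hangs over the middle of the back inlay, whose measured centre is (0.5280, 0.3575). I'll set it down, then return the square can.

Run:
```python
from station import r
from h import *
x,y=.5282,.3572
line(r,x,y,.0586,.04);r.wait(.4);st(r,"low")
r.let_go();r.wait(.3);st(r,"rel")
line(r,x,y,.20,.25)
pic(r,"wrist","w8")
hover(r,.60,.07,.20);line(r,.60,.07,.1156,.15);r.wait(.2);st(r,"sq")
pic(r,"wrist","w8b");pic(r,"side","s8")
```

```text
low t37.1 grasp [0.5282 0.3572 0.0586] rpy [-180.    0.   90.] F [-0.5 -0.6 -1.2] open 0.0248 j [31. 13. 80.  0. 86. 31.]
rel t38.5 grasp [0.5282 0.3572 0.0586] rpy [-180.    0.   90.] F [ 0.4  0.2 -0.4] open 0.0876 j [31. 13. 80. -0. 86. 31.]
sq t41.3 grasp [0.6003 0.0701 0.1172] rpy [179.9  -0.   90. ] F [-0.  -0.1  0.2] open 0.0879 j [ 3.  6. 82. -0. 92.  3.]
```

View pics/w8b.png

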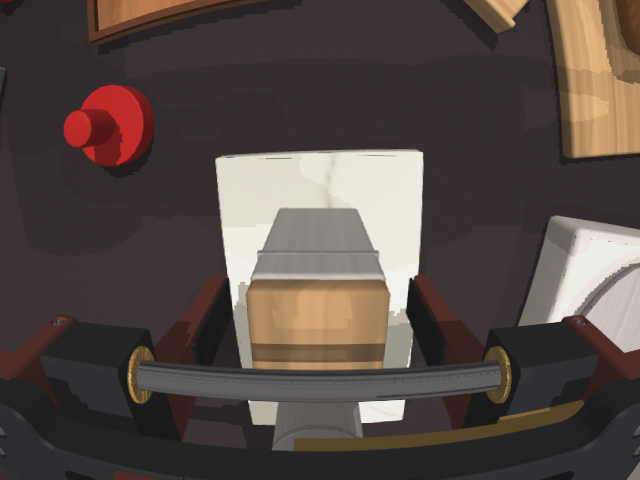

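View pics/s8.png

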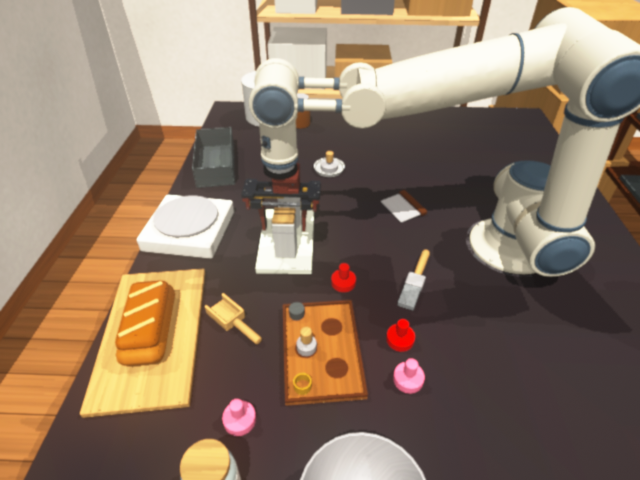

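The small stamp stands upright on the back place at (306,343) in the side view, and the square can is centred in the jaws. I'll return both cans, in the order square then round.

Run:
```python
from station import r
from h import *
def back(sx,sy,x,y):
    r.grab(25);r.wait(.1);st(r,"grab");line(r,sx,sy,.14,.1);line(r,sx,sy,.22,.2);st(r,"lift")
    hover(r,x,y,.20);line(r,x,y,.115,.12);line(r,x,y,.1082,.04);r.wait(.4);st(r,"low")
    r.let_go();r.wait(.3);st(r,"rel");line(r,x,y,.22,.25)
back(.60,.07,.4612,.4022)
hover(r,.60,-.045,.20);line(r,.60,-.045,.1156,.15);r.wait(.2);st(r,"round")
pic(r,"wrist","w9")
pic(r,"side","s9")
```

```text
grab t42.1 grasp [0.6    0.07   0.1156] rpy [-180.    0.   90.] F [ 0.4 -0.4 -0.5] open 0.0541 j [ 3.  6. 82.  0. 92.  3.]
lift t43.0 grasp [0.6    0.07   0.2187] rpy [-179.9    0.    90. ] F [ 0.1  0.4 -5.3] open 0.0537 j [  3.   6.  72.  -0. 102.   3.]
low t46.0 grasp [0.4612 0.4022 0.1083] rpy [180.  -0.  90.] F [-1.   0.3 -4.2] open 0.0539 j [38.  8. 81. -0. 91. 38.]
rel t47.0 grasp [0.4612 0.4022 0.1082] rpy [180.   0.  90.] F [ 0.   0.7 -0.6] open 0.0876 j [38.  8. 81. -0. 91. 38.]
round t50.2 grasp [ 0.6003 -0.045   0.1172] rpy [179.9   0.   90. ] F [ 0.4 -0.7  1.1] open 0.0876 j [-8.  6. 82.  0. 92. -8.]
```

View pics/w9.png

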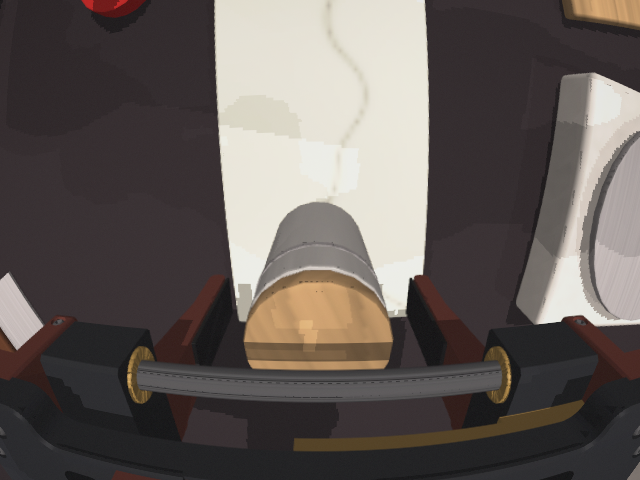

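View pics/s9.png

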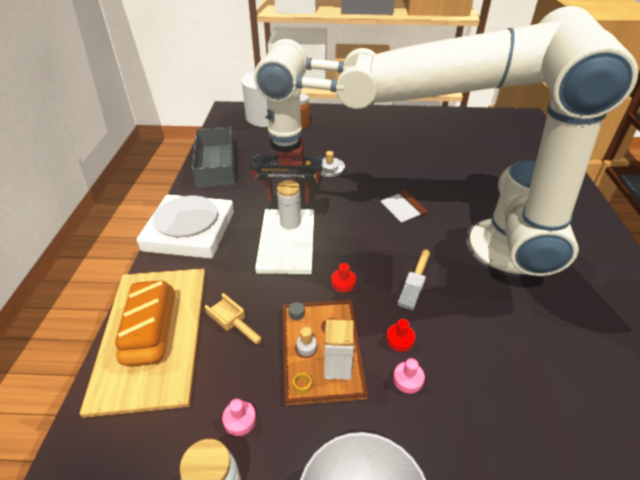

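The square can is back at (339,348), where it was in the first side image. The round can is centred in the jaws.

Run:
```python
from station import r
from h import *
sx,sy,x,y=.60,-.045,.4745,.2995
r.grab(25);r.wait(.1);st(r,"grab");line(r,sx,sy,.14,.1);line(r,sx,sy,.22,.2);st(r,"lift")
hover(r,x,y,.20);line(r,x,y,.115,.12);line(r,x,y,.1082,.04);r.wait(.4);st(r,"low")
r.let_go();r.wait(.3);st(r,"rel");line(r,x,y,.25,.25)
r.move_joints([71.58,5.22,70.514,0,104.267,-3.249]);r.wait(.5);st(r)
for n in("top","side"):
    a=load(f"pics/{n}0.pkl");d=pic(r,n,n+"9")
    # lids before and after
    roi=(130,232,205,280) if n=="top" else (280,365,275,405)
    for q in(a,d):
        h=cv2.cvtColor(q["frame"],cv2.COLOR_RGB2HSV).astype(int);m=np.zeros(h.shape[:2],bool);m[roi[2]:roi[3],roi[0]:roi[1]]=1
        m&=(abs(h[...,0]-21)<8)&(h[...,1]<155)&(h[...,1]>85)&(h[...,2]>170)
        print(n,[(s[4],np.round(np.argwhere(c).mean(0)[::-1],1)) for s,c in comps(m,40)])
d=load("pics/top9.pkl");h=cv2.cvtColor(d["frame"],cv2.COLOR_RGB2HSV).astype(int)
for roi,z in(((445,480,230,262),.064),((160,195,212,240),.07)):
    m=np.zeros(h.shape[:2],bool);m[roi[2]:roi[3],roi[0]:roi[1]]=1
    m&=(abs(h[...,0]-19)<7)&(h[...,1]<150)&(h[...,1]>70)&(h[...,2]>150)
    for s,c in comps(m,25):
        v,u=np.argwhere(c).mean(0);print("knob",s,ray(d,u,v,z))
f=lambda p,*b:cv2.resize(cv2.imread(p)[b[0]:b[1],b[2]:b[3]],(400,300),interpolation=cv2.INTER_CUBIC)
cv2.imwrite("pics/fin.png",np.vstack([np.hstack([f("pics/top0.png",200,284,125,237),f("pics/top9.png",200,284,125,237)]),np.hstack([f("pics/side9.png",270,405,235,415),f("pics/top9.png",215,275,420,500)])]))
```

```text
grab t50.9 grasp [ 0.6    -0.045   0.1155] rpy [-180.   -0.   90.] F [ 1.3  0.1 -0.3] open 0.0597 j [-8.  6. 82.  0. 92. -8.]
lift t51.9 grasp [ 0.6    -0.045   0.2187] rpy [-179.9   -0.    90. ] F [-0.5 -1.1 -3.9] open 0.0595 j [ -8.   5.  73.   0. 102.  -8.]
low t54.8 grasp [0.4745 0.2995 0.1083] rpy [180.  -0.  90.] F [-0.4  0.  -2.4] open 0.0597 j [29.  0. 89.  0. 91. 29.]
rel t55.8 grasp [0.4745 0.2995 0.1082] rpy [180.  -0.  90.] F [-0.2  0.1  0.3] open 0.0882 j [29.  0. 89. -0. 91. 29.]
 t58.5 grasp [0.1572 0.579  0.2417] rpy [180.   -0.  164.8] F [ 0.4  0.2 -0.3] open 0.0877 j [ 72.   5.  71.   0. 104.  -3.]
top [(59, array([174.5, 224.9])), (505, array([192.2, 243.1])), (498, array([147.4, 248.3]))]
top [(85, array([174.2, 225.5])), (512, array([192.2, 243.1])), (499, array([147.4, 248.3]))]
side [(561, array([332.7, 290.9])), (728, array([339. , 332.4])), (164, array([304.3, 335.6]))]
side [(558, array([332.8, 290.9])), (725, array([339. , 332.5])), (161, array([305.3, 334.6]))]
knob [461, 237, 11, 10, 75] [ 0.49787979 -0.34825616  0.064     ]
knob [169, 220, 12, 11, 90] [0.52734392 0.35715084 0.07      ]
knob [181, 231, 14, 9, 97] [0.50279979 0.32203618 0.07      ]
```

View pics/fin.png

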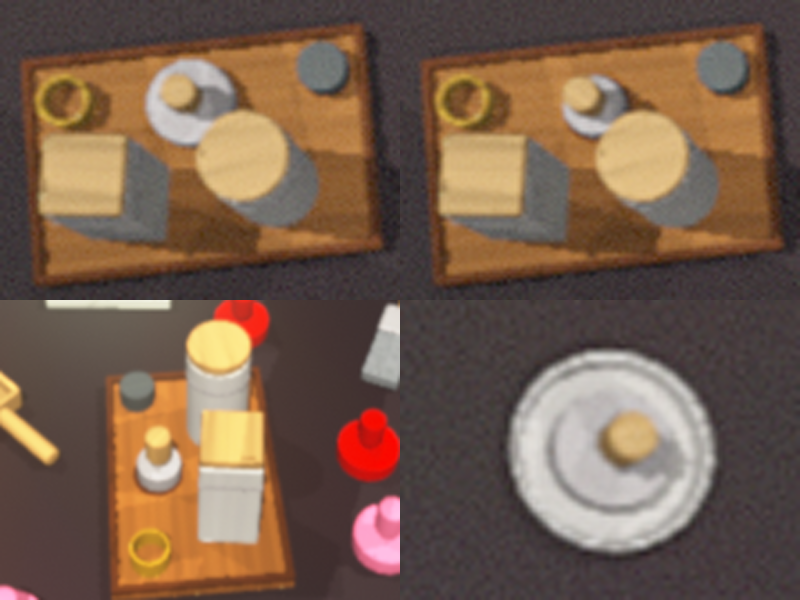

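The canisters, salt tin and ring cutter look just as they did in the first images. Both stamps stand where they should, so I'm handing in.

```bash
python3 -c "
from station import r
print(r.hand_in())"
```

```text
the job is handed in; nothing more can be done
None
```

I moved both canisters to the slab, put the large stamp in the dish, stood the small stamp on the tray's back place, and returned each canister to its own spot. I handed the job in at about 58.5 s of the 144 s allowed; hand-in gives no verdict.

**Last checks:**
- **Canisters:** their lids are within 0.1 px of their starting positions in both the top and side views, well under 1 mm.
- **Small stamp:** its knob measured about 1 mm from the back inlay.
- **Large stamp:** its knob measured about 4 mm from the dish's middle, and the stamp looks flat in the dish.
- **Salt tin and ring cutter:** by eye, they look unmoved in the before and after pictures.
- **Robot:** the gripper is open and parked well clear of everything.

**Disagreements:** at the start the side camera placed the canisters 3–4 mm from where the top camera did, so I used mostly the top view. The wrist pictures showed every grasp centred. One extra "knob" the final colour mask reported was part of the round canister's lid.

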